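# Release the paddle latch of a sample incubator and open its lid

### The arm

A 7-joint arm with a two-finger parallel gripper is mounted at the origin on the work surface. World frame = base frame: x ahead of the robot, y to its left, z up, the work surface at z = 0. Lengths are in m, angles in rad, forces in N, time in s.
With the tool pointing down it reaches from about 0.425 to 1.025 m from the base axis. Payload 3.6 kg.
Tool frame: the origin (TCP) lies on the centre line of the jaws, within the pads' length; the fingertips stand 8 mm ahead of it and the grasp point (between the pads) lies 11 mm behind it; x points along the fingers, y is the direction in which the jaws open and shut, and the axes are right-handed (so a half turn about x gives the same grasp; the last joint's range is limited). The gripper opens to 85 mm and grips with 20 to 120 N. Pads are 22 mm wide; open, the fingers measure 114 mm over their backs; the gripper's body (76 mm by 85 mm) begins 54 mm behind the grasp point. The pads swing forward as they close: fully open they stand 13 mm farther back than shut.
Start: joints at [1.224, 0.591, 0.048, 1.609, -0.033, 0.943, -0.034], TCP at [0.182, -0.702, 0.239] pointing down, gripper open.
Joint ranges: [-2.69, 2.69], [-0.47, 2.24], [-1.27, 1.36], [0.19, 2.51], [-1.53, 4.68], [0.08, 2.07], [-3.09, 3.09]. Speed limits (rad/s): [2.57, 2.57, 3.14, 3.14, 3.14, 3.14, 3.14].

### API

Orientations are given as a rotation vector (axis times angle).
In Python, from plant import * gives the robot as it stands.
- The arm moves only by the tool jog_arm, never from a script. Its argument "moves" is a list of rows, each a list of 3 entries, a list of its own where there are three numbers: the opening, from 0 (shut) to 1 (fully open), then the shift along the world's x, y, z scaled (see below), then the turn about the world's z scaled (see below). In form: [[jaw, [dx, dy, dz], roll], ...]. A call has exactly 10 rows; each row shifts and turns the commanded pose from where the row before left it; what a row does not reach is not made up. The controller multiplies each number of a shift by 40 cm and each number of a turn by 90 degrees. A row lasts 1/10 s, in which the tool goes at most 50 mm and 8.59 degrees, less where a joint would pass 70% of its speed; a pose out of reach is approached as far as the arm can. A call with a number of a shift or a turn outside -1 to 1 is refused whole. A call with a gripper value outside its range is refused whole. The fingers move at their own pace and stop on an object; "force" is the grip in N (left out, the last holds). Time passes only in rows, so rows that do not move let the fingers close, or fill a call up. It gives the time, the measured TCP pose, the force and the opening at its end, in the units of the state.
- observe(): the state, without advancing time (a new reading comes with each control period).
- snapshot(name): name is "side" or "top"; returns a dict with "color" (420x560x3 uint8, red, green, blue), "range_z" (420x560 float32, m along the optical axis (not along the pixel's ray), 0 where there is no reading), "fovy" (degrees; the focal length in pixels is half the picture's height over the tangent of half this angle, whatever the lens; pixels are square), "cx", "cy" (the principal point, pixels), "distortion" ([k1, k2, p1, p2, k3] as OpenCV has them; the pictures are not rectified), "position" and "orientation" of the camera in the world. Camera axes: x right, y up, looking along -z (the intrinsics and any distortion apply to the point x, -y, -z); pixel columns grow to the right and rows downward; lengths in m; the calibration is good to about 2 mm. A picture is of the moment at which its call begins.
- finish_job(): hands the job in, once; it reports no verdict.
The state is a dict: "t": time; "q": joint angles; "qd": joint speeds; "joint_efforts": joint torques, N m; "ee_pos": TCP position; "orientation": TCP orientation; "ft_force": force on the tool from outside, world axes, zero at the start; "wrist_torque": the same for the moment, N m; "finger_gap": opening from 0.0 (shut) to 1.0 (fully open).
Only numpy, scipy, OpenCV 4.12 (cv2) and the standard library are available. Lean on these libraries where they do the work, as an engineer would, in place of code of your own. Each camera call takes 0.05 s, during which the arm holds its last target.

### The job

Open the small sample incubator on the bench: lift the latch paddle on its front until you feel it come up against its soft stop, gently enough not to strain the stop, then swing the lid up until it stands nearly upright and stays there by itself. Never pull hard on a lid that is still latched, and leave the bottles, the jar and the carton where they stand.

Things in the scene. Friction and masses are not known exactly. Their poses are not given: they have to be found in the camera images.
- case: the incubator: white metal box 140 (x) x 220 (y) x 110 mm tall, fixed to the bench. Origin: centre of its underside; its -x side is the front, z up. A white latch housing sticks out of the middle of the front wall: 60 mm wide, reaching 61 mm out, from 53 to 102 mm above the bench.
- paddle: latch paddle: dark steel plate 30 mm wide (y), 10 mm thick, over the latch housing and overhanging its front by about 58 mm. Origin on its pivot: 90 mm in front of the case's origin (case -x), 98 mm up. Level (angle 0) its axes are the case's, its mid-thickness is 12 mm above the pivot and its free edge 99 mm in front. It starts 0 to 0.06 rad up; lifting turns it about +y, z axis towards case +x.
- paddle_grip (a point): where to take the paddle: middle of the plate, 80 mm in front of its pivot (and 12 mm above it when level). The plate is 30 mm wide here, free at both sides and below; the housing's front face is 38 mm behind this point. The pivot is stiff: 2 to 3 N here (3 to 6 N when pinched) moves the paddle, and it stays where it is left.
- stop: springy rubber stop hidden in the housing; origin at the paddle's pivot, fixed. The paddle turns a hidden pawl that hooks the lid's catch. Differing from case to case, unseen, the pawl clears at a paddle angle of 0.45 to 1.27 rad and meets the stop about 0.03 rad later; from there the grip point feels 1 to 1.5 N more per mm. 20 N of pawl on stop (some 5 N above the drag so far) is too much.
- lid: grey slab 141 (x) x 220 (y) x 22 mm on the case, top 134 mm above the bench. Origin on its hinge axis along the rear edge: 64 mm behind the case's origin (case +x), 112 mm up. Closed, its axes are the case's; it opens about +y, front edge up and back, to 1.75 rad at most. 0.3 to 0.5 kg; a stiff hinge keeps it at any angle. A steel catch hangs from its front edge into the housing.
- lid_grip (a point): where to take the lid's black knob, an upright block 28 mm wide (y), 14 mm thick (x), 36 mm tall on top of the lid: 105 mm in front of the hinge axis, 46 mm above it, 24 mm above the lid's top face. Raising the unlatched lid takes about 6 to 8 N here; a lid still latched goes solid within about 4 mm, and over 18 N on its catch is too much.
- amber_a: loose amber glass bottle, 44 mm across, 100 mm tall, to stay where it is. Origin: centre of its underside.
- amber_b: loose amber glass bottle like the other, to stay where it is. Origin: centre of its underside.
- jar: loose translucent jar with a white cap, 68 mm across, 90 mm tall, to stay where it is. Origin: centre of its underside.
- carton: loose cardboard carton 60 x 90 x 110 mm, to stay where it is. Origin: centre of its underside.

How it is judged:
On the way, in this order (a step that is already met when the one before it is completed fails the run):
1. the paddle is lifted while the lid is still shut (angle between paddle's own z axis and vertical above 0.35 rad and angle between lid's own z axis and vertical below 0.08 rad), for 0.2 s.
2. the lid is swung up (angle between lid's own z axis and vertical above 0.5 rad), for 0.1 s.
At the end, for the whole second after the job is handed in: the lid stands open by at least 1.2 rad (about 69 degrees) and is at rest (angle between lid's own z axis and vertical above 1.2 rad and angular speed of lid below 0.05 rad/s); the robot touches nothing.
It fails at once if the paddle is forced against its stop (more than 20 N of pawl on stop) (contact force between paddle and stop above 20 N).
It fails at once if the lid is pried against the latch (more than 18 N of catch on pawl) (contact force between paddle and lid above 18 N).
It fails at once if a bystander is moved by more than 30 mm (distance of any of amber_a, amber_b, jar, carton from where it was at the start of the episode above 0.03 m).
It also fails if it takes over 72 s, if anything falls off the work surface, if the arm or the gripper's body presses on something with over 40 N, if the wrist force passes 120 N, or if a joint passes its speed limit or range.

## Working session

There is one attempt and no reset: what is moved stays moved. The work goes in short steps, Python scripts to look and compute and a tool call to move; the robot and the scene stay as the last step left them, time stands still between calls to the robot, and variables do not carry over. Pictures are saved under pics/ and viewed, and the job is handed in when it is done.

Besides the shell and the picture viewer there is one more tool, called after "Emit:" as name(argument=value, ...) on one line, values as JSON. jog_arm: Moves the arm, as the interface text tells. Shifts and turns lie within -1 to 1; 1 stands for 40 cm of shift or 90 degrees of turn. Its arguments: {"type":"object","properties":{"moves":{"type":"array"},"force":{"type":"number"}},"required":["moves"]}

```bash
ls; mkdir -p pics
python3 - <<'E'
from plant import *
import cv2,numpy as np
print(observe())
for n in("side","top"):
    s=snapshot(n); cv2.imwrite(f"pics/{n}0.png",s["color"][:,:,::-1]); np.save(f"{n}0.npy",s["range_z"])
    print(n,{k:v for k,v in s.items() if k not in("color","range_z")})
E
```

```text
pics
{'t': 0.0, 'q': array([ 1.22347922,  0.59214107,  0.04829038,  1.60984528, -0.03331383,
        0.94270161, -0.03369961]), 'qd': array([ 1.22663853e-05, -6.88671897e-04,  6.96446503e-04, -6.27176951e-04,
        3.75176756e-04, -2.17665284e-03,  1.62571311e-03]), 'joint_efforts': array([ 2.32774182e-04, -5.48702860e+01,  1.54562116e+00, -1.98126912e+01,
        9.18224396e-03,  8.90448166e-03,  2.76285533e-06]), 'ee_pos': array([ 0.18185707, -0.7009713 ,  0.23811625]), 'orientation': array([ 2.08673822,  0.26876705, -2.08758448]), 'ft_force': array([-0.62021338,  0.01591838, -0.34339294]), 'wrist_torque': array([-0.02025693,  0.01437135,  0.0135317 ]), 'finger_gap': 1.000680894072864}
side {'fovy': 42.76685119514227, 'cx': 277.35022476147054, 'cy': 207.37834859917422, 'distortion': array([-0.19813241,  0.        ,  0.        ,  0.        ,  0.        ]), 'position': array([0.39868822, 0.81030307, 0.83261271]), 'orientation': array([ 0.14120066, -1.19662893, -2.65257277])}
top {'fovy': 56.80442583423816, 'cx': 283.1551109658274, 'cy': 202.6936448534625, 'distortion': array([-0.0333689,  0.       ,  0.       ,  0.       ,  0.       ]), 'position': array([0.47205452, 0.0433724 , 1.0523917 ]), 'orientation': array([ 0.08300292, -0.0993718 , -1.56705936])}
```

View pics/side0.png

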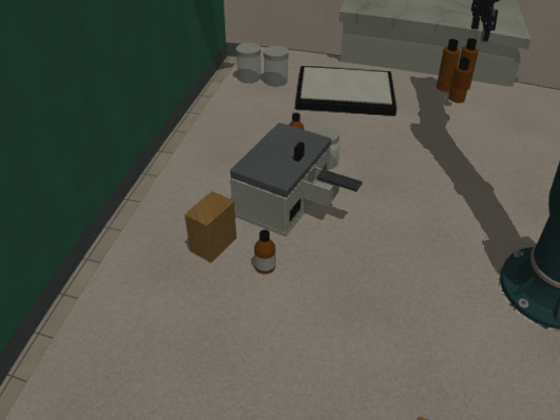

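View pics/top0.png

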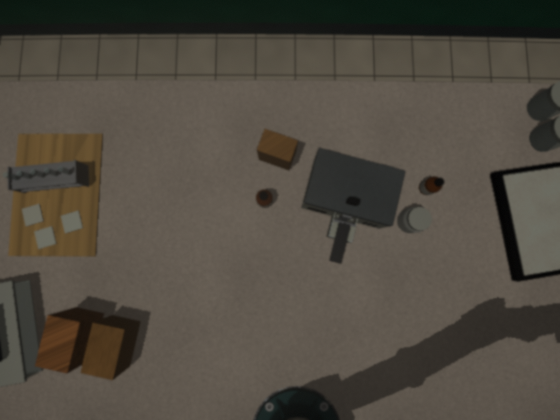

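The side view shows the incubator near (285,180), with its paddle end at (360,185). In the top view the lid spans (303,150) to (405,225), with the knob at (353,201) and the paddle tip at (337,262). Bottles are at (265,198) and (433,185), the jar at (417,218) and the carton at (278,149).

```bash
cat > h.py <<'E'
import numpy as np,cv2
from scipy.spatial.transform import Rotation as R
def cloud(s):
    d=s["range_z"];h,w=d.shape;f=h/2/np.tan(np.radians(s["fovy"])/2)
    K=np.array([[f,0,s["cx"]],[0,f,s["cy"]],[0,0,1]])
    v,u=np.mgrid[:h,:w]
    p=cv2.undistortPoints(np.stack([u,v],-1).reshape(-1,1,2).astype(float),K,s["distortion"]).reshape(h,w,2)
    P=np.stack([p[...,0]*d,-p[...,1]*d,-d],-1)
    return P@R.from_rotvec(s["orientation"]).as_matrix().T+s["position"],d>0
E
python3 - <<'E'
from plant import *
from h import *
s=snapshot("top");P,ok=cloud(s);np.save("Ptop.npy",P)
for (u,v) in [(353,201),(340,180),(341,235),(338,255),(334,237),(265,198),(433,185),(417,218),(278,149),(200,250)]: print(u,v,P[v,u].round(4))
m=ok&(abs(P[...,2]-.134)<.006)
n,l,st,c=cv2.connectedComponentsWithStats(m.astype(np.uint8))
i=l[180,340];pts=P[l==i];print(len(pts),pts[:,2].mean())
print(cv2.minAreaRect((pts[:,:2]*1000).astype(np.float32)))
q=cv2.boxPoints(cv2.minAreaRect((pts[:,:2]*1000).astype(np.float32)));print(q)
k=ok&(P[...,2]>.15)&(P[...,2]<.19); kk=np.zeros_like(k);kk[190:215,340:370]=k[190:215,340:370]
print("knob",P[kk].mean(0),kk.sum())
m=np.zeros_like(k);m[222:275,320:360]=(ok&(P[...,2]>.106))[222:275,320:360]
pp=P[m];print("paddle",len(pp),pp.min(0),pp.max(0),cv2.minAreaRect((pp[:,:2]*1000).astype(np.float32)))
c=s["color"][130:280,240:450,::-1];c=cv2.convertScaleAbs(cv2.resize(c,None,fx=3.8,fy=3.8,interpolation=2),alpha=2.2);cv2.imwrite("pics/topc.png",c)
s=snapshot("side");c=s["color"][110:280,170:380,::-1];c=cv2.convertScaleAbs(cv2.resize(c,None,fx=3.5,fy=3.5,interpolation=2),alpha=1.8);cv2.imwrite("pics/sidec.png",c)
E
```

```text
353 201 [ 0.5792 -0.126   0.1708]
340 180 [ 0.6341 -0.1024  0.1361]
341 235 [ 0.5033 -0.1059  0.1158]
338 255 [ 0.4554 -0.098   0.1156]
334 237 [ 0.4988 -0.0906  0.1037]
265 198 [0.5948 0.0784 0.0996]
433 185 [ 0.6324 -0.3509  0.0777]
417 218 [ 0.5465 -0.301   0.0918]
278 149 [0.7165 0.0466 0.1094]
200 250 [0.4662 0.2558 0.0008]
5092 0.13389844587928096
((621.0879516601562, -139.06118774414062), (218.67567443847656, 142.1204071044922), 74.7593765258789)
[[ 523.7849    -225.87381  ]
 [ 660.907     -263.2335   ]
 [ 718.391      -52.248566 ]
 [ 581.2689     -14.8888855]]
knob [ 0.58075403 -0.1278866   0.16724553] 90
paddle 514 [ 0.43630891 -0.13943699  0.10603121] [ 0.5350409  -0.07827808  0.12200381] ((483.8471984863281, -109.35032653808594), (42.401222229003906, 96.0562515258789), 74.64183807373047)
```

View pics/topc.png

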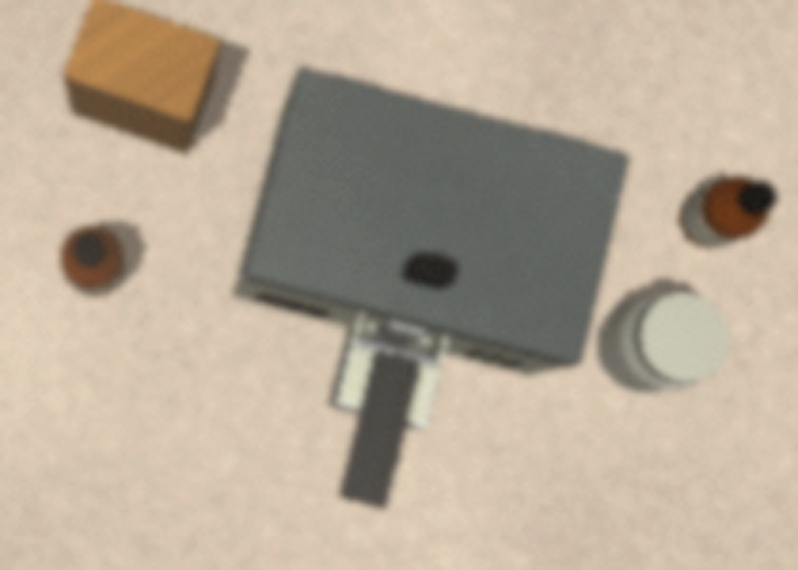

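View pics/sidec.png

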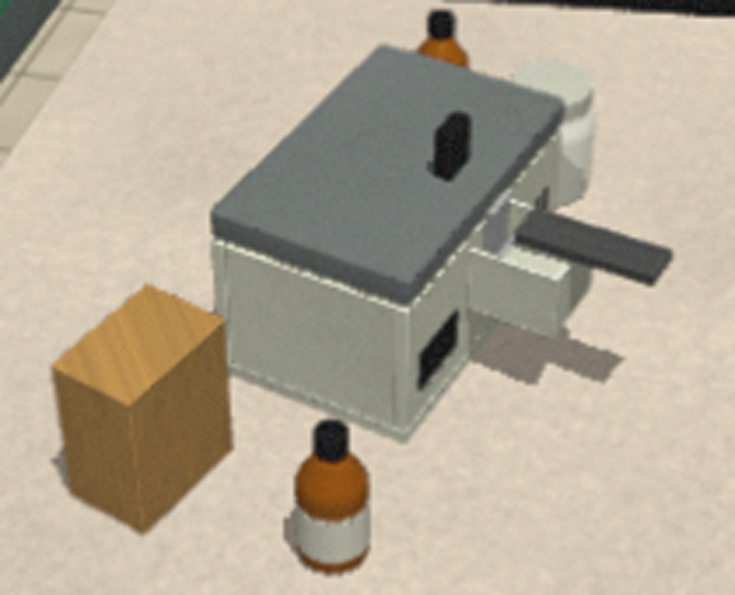

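```bash
cat >> h.py <<'E'
C=np.array([.6207,-.1389]);yaw=np.radians(-15.2);ex=np.array([np.cos(yaw),np.sin(yaw)])
def W(x,z): return np.r_[C+ex*x,z]
def pad(th): return W(-90-80*np.cos(th)+12*np.sin(th) if 0 else (-.090-.080*np.cos(th)+.012*np.sin(th)), .098+.080*np.sin(th)+.012*np.cos(th))
def lid(th,h=.049): return W(.064-.105*np.cos(th)+h*np.sin(th), .112+.105*np.sin(th)+h*np.cos(th))
def tool(o):
    M=R.from_rotvec(o['orientation']).as_matrix(); g=o['ee_pos']-.011*M[:,0]; return M,g
E
python3 - <<'E'
from plant import *
from h import *
o=observe();M,g=tool(o);print(M.round(3),o['ee_pos'],g)
a=np.degrees(np.arctan2(M[1,1],M[0,1]));print("jaw yaw",a,"want",90-15.2)
print("paddle grip",pad(0),"lid",lid(0), "delta",pad(0)-g,(pad(0)-g)/.4)
E
```

```text
[[-0.     0.251 -0.968]
 [ 0.001 -0.968 -0.251]
 [-1.    -0.001  0.   ]] [ 0.18191831 -0.70129719  0.23855173] [ 0.18192321 -0.70131195  0.24955172]
jaw yaw -75.45550249218795 want 74.8
paddle grip [ 0.4566472  -0.09432784  0.11      ] lid [ 0.58113432 -0.12815024  0.161     ] delta [ 0.27472398  0.60698411 -0.13955172] [ 0.68680995  1.51746026 -0.34887929]
```

Emit:
jog_arm(moves=[[1,[0.036,0.08,0],-0.018],[1,[0.036,0.08,0],-0.018],[1,[0.036,0.08,0],-0.018],[1,[0.036,0.08,0],-0.018],[1,[0.036,0.08,0],-0.018],[1,[0.036,0.08,0],-0.018],[1,[0.036,0.08,0],-0.018],[1,[0.036,0.08,0],-0.018],[1,[0.036,0.08,0],-0.018],[1,[0.036,0.08,0],-0.018]])

```text
t: 1.2
ee_pos: [0.3265, -0.3804, 0.2394]
orientation: [-2.206, 0.033, 2.206]
ft_force: [0.9, 0.2, 0.7]
finger_gap: 0.996
```

Emit:
jog_arm(moves=[[0.7,[0.0363,0.08,0],-0.0167],[0.7,[0.0363,0.08,0],-0.0167],[0.7,[0.0363,0.08,0],-0.0167],[0.7,[0.0363,0.08,0],-0.0167],[0.7,[0.0363,0.08,0],-0.0167],[0.7,[0.0363,0.08,0],-0.0167],[0.7,[0.0363,0.08,0],-0.0167],[0.7,[0.0363,0.08,0],-0.0167],[0.7,[0.0363,0.0775,0],-0.0167],[0.7,[0,0,0],0]], force=20)

```text
t: 2.2
ee_pos: [0.4593, -0.0898, 0.2396]
orientation: [-2.086, 0.266, 2.081]
ft_force: [-0.5, -0.8, 0.1]
finger_gap: 0.701
```

Run:
```python
from plant import *
from h import *
o=observe();M,g=tool(o);print(M.round(3),o['ee_pos'],g,o['q'],o['ft_force'])
print("jaw yaw",np.degrees(np.arctan2(M[1,1],M[0,1])),"want",-105.2)
print("delta",pad(0)-g,(pad(0)-g)/.4)
s=snapshot("side");c=s["color"][90:260,200:410,::-1];c=cv2.convertScaleAbs(cv2.resize(c,None,fx=3.5,fy=3.5,interpolation=2),alpha=1.8);cv2.imwrite("pics/side1.png",c)
```

```text
[[ 0.002 -0.254 -0.967]
 [ 0.002 -0.967  0.254]
 [-1.    -0.003 -0.002]] [ 0.45932464 -0.08980151  0.23959012] [ 0.4592975  -0.08982353  0.25059007] [ 0.0864064   0.26944752  0.01369766  2.17282487 -0.00916426  0.6971091
 -1.72085189] [-0.52574179 -0.75891803  0.09899408]
jaw yaw -104.70660126196071 want -105.2
delta [-0.0026503  -0.00450431 -0.14059007] [-0.00662576 -0.01126078 -0.35147516]
```

View pics/side1.png

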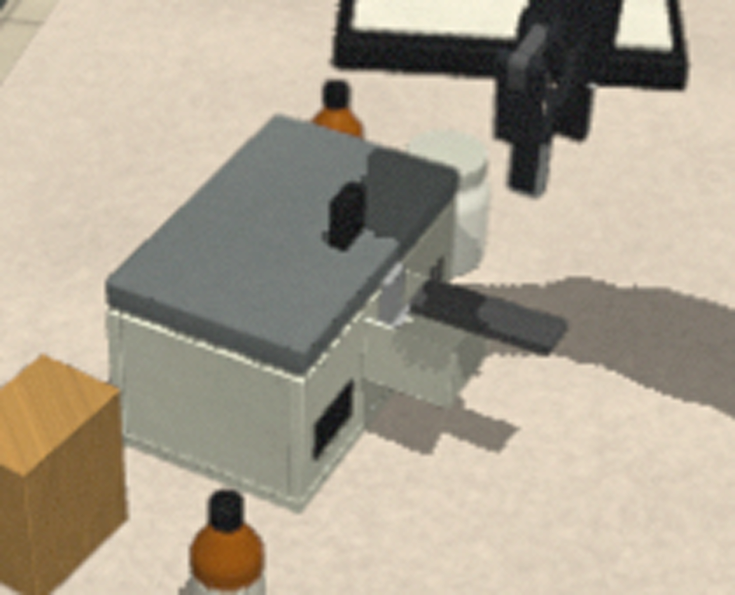

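The gripper sits above and in front of the case, with the jaws straddling the paddle's line. The paddle tip is at (555,345) in the crop and the path is clear. I'll descend.

Emit:
jog_arm(moves=[[0.7,[0,0,-0.05],0],[0.7,[0,0,-0.05],0],[0.7,[0,0,-0.05],0],[0.7,[0,0,-0.05],0],[0.7,[0,0,-0.04],0],[0.7,[0,0,-0.04],0],[0.7,[0,0,-0.04],0],[0.7,[0,0,-0.02],0],[0.7,[0,0,-0.01],0],[0.7,[0,0,0],0]])

```text
t: 3.25
ee_pos: [0.4564, -0.0953, 0.0992]
orientation: [-2.079, 0.278, 2.08]
ft_force: [-0.3, 0.2, 0.6]
finger_gap: 0.7
```

Run:
```python
from plant import *
from h import *
o=observe();M,g=tool(o);print(o['ee_pos'],g,o['ft_force'])
print("jaw yaw",np.degrees(np.arctan2(M[1,1],M[0,1])),"want",-105.2)
print("delta",pad(0)-g,(pad(0)-g)/.4)
s=snapshot("side");c=s["color"][90:260,200:410,::-1];c=cv2.convertScaleAbs(cv2.resize(c,None,fx=3.5,fy=3.5,interpolation=2),alpha=1.8);cv2.imwrite("pics/side2.png",c)
```

```text
[ 0.45643464 -0.09531883  0.09916437] [ 0.45644179 -0.09531678  0.11016437] [-0.30038298  0.16769747  0.58162396]
jaw yaw -105.232056201047 want -105.2
delta [ 0.00020541  0.00098894 -0.00016437] [ 0.00051352  0.00247236 -0.00041092]
```

View pics/side2.png

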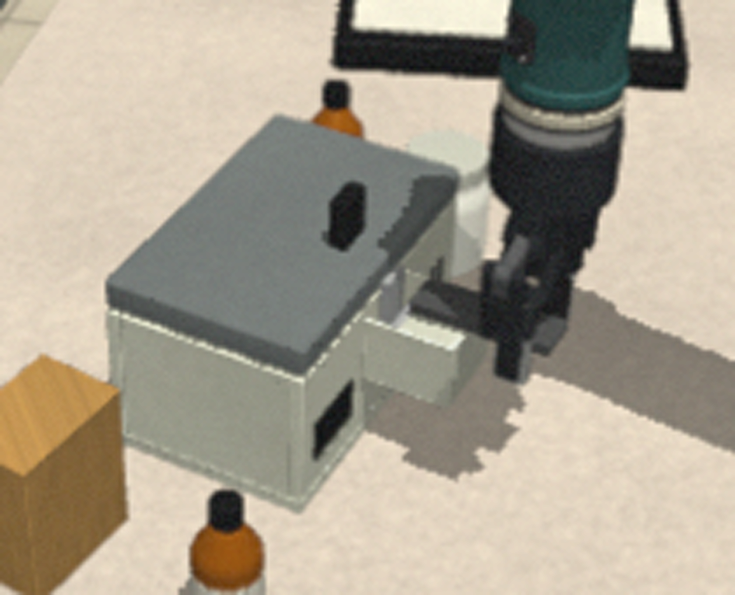

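The fingers straddle the paddle at about (515,310), clear of the housing. Next I'll close the jaws and work out the arc.

Emit:
jog_arm(moves=[[0.3,[0,0,0],0],[0,[0,0,0],0],[0,[0,0,0],0],[0,[0,0,0],0],[0,[0,0,0],0],[0,[0,0,0],0],[0,[0,0,0],0],[0,[0,0,0],0],[0,[0,0,0],0],[0,[0,0,0],0]], force=20)

```text
t: 4.3
ee_pos: [0.4572, -0.094, 0.0994]
orientation: [-2.081, 0.276, 2.079]
ft_force: [0.0, 6.4, 3.5]
finger_gap: 0.346
```

Run:
```python
from plant import *
from h import *
o=observe();M,g=tool(o);print(o['ee_pos'],g,o['ft_force'],o['finger_gap'])
t=np.arange(0,1.36,.04)
for a in t: print(a.round(2),((pad(a+.04)-pad(a))/.4).round(5))
```

```text
[ 0.45719526 -0.09397455  0.09943228] [ 0.45718649 -0.09398264  0.11043227] [0.03444146 6.36497469 3.53389908] 0.34622812647438395
0.0 [ 0.00131 -0.00036  0.00797]
0.04 [ 0.00162 -0.00044  0.00791]
0.08 [ 0.00192 -0.00052  0.00784]
0.12 [ 0.00222 -0.0006   0.00775]
0.16 [ 0.00252 -0.00069  0.00766]
0.2 [ 0.00281 -0.00076  0.00754]
0.24 [ 0.0031  -0.00084  0.00742]
0.28 [ 0.00339 -0.00092  0.00729]
0.32 [ 0.00367 -0.001    0.00714]
0.36 [ 0.00394 -0.00107  0.00698]
0.4 [ 0.00421 -0.00114  0.00681]
0.44 [ 0.00446 -0.00121  0.00664]
0.48 [ 0.00472 -0.00128  0.00644]
0.52 [ 0.00496 -0.00135  0.00624]
0.56 [ 0.0052  -0.00141  0.00603]
0.6 [ 0.00543 -0.00147  0.00581]
0.64 [ 0.00565 -0.00153  0.00558]
0.68 [ 0.00586 -0.00159  0.00535]
0.72 [ 0.00606 -0.00165  0.0051 ]
0.76 [ 0.00625 -0.0017   0.00484]
0.8 [ 0.00643 -0.00175  0.00458]
0.84 [ 0.00661 -0.00179  0.00431]
0.88 [ 0.00677 -0.00184  0.00403]
0.92 [ 0.00692 -0.00188  0.00375]
0.96 [ 0.00706 -0.00192  0.00346]
1.0 [ 0.00718 -0.00195  0.00316]
1.04 [ 0.0073  -0.00198  0.00286]
1.08 [ 0.00741 -0.00201  0.00256]
1.12 [ 0.0075  -0.00204  0.00225]
1.16 [ 0.00758 -0.00206  0.00194]
1.2 [ 0.00765 -0.00208  0.00162]
1.24 [ 0.0077  -0.00209  0.0013 ]
1.28 [ 0.00775 -0.00211  0.00098]
1.32 [ 0.00778 -0.00211  0.00066]
```

Emit:
jog_arm(moves=[[0,[0.0018,0.0016,0.008],0],[0,[0.0016,-0.0004,0.0079],0],[0,[0.0019,-0.0005,0.0078],0],[0,[0.0022,-0.0006,0.0078],0],[0,[0.0025,-0.0007,0.0077],0],[0,[0.0028,-0.0008,0.0075],0],[0,[0.0031,-0.0008,0.0074],0],[0,[0.0034,-0.0009,0.0073],0],[0,[0.0037,-0.001,0.0071],0],[0,[0,0,0],0]])

```text
t: 5.3
ee_pos: [0.4658, -0.0962, 0.1271]
orientation: [-2.079, 0.277, 2.08]
ft_force: [1.5, 5.2, -0.5]
finger_gap: 0.35
```

```bash
cat >> h.py <<'E'
def rep(o):
    M,g=tool(o);r=g-W(-.09,.098);lx=r[:2]@ex;lz=r[2]
    th=np.arctan2(lz,-lx)-np.arctan2(12,80)
    # tangent and radial
    n=np.hypot(lx,lz);f=o['ft_force'];fx=f[:2]@ex;fy=f[:2]@[-ex[1],ex[0]]
    t=np.array([lz,-lx])/n;rr=np.array([lx,lz])/n
    print("t",round(o['t'],2),"th",th.round(3),"r",n.round(4),"side",(r[:2]@[-ex[1],ex[0]]).round(4),"Ftan",(np.array([fx,f[2]])@t).round(2),"Frad",(np.array([fx,f[2]])@rr).round(2),"Fy",fy.round(2),"gap",o['finger_gap'].round(3),"mom",o['wrist_torque'].round(2))
E
python3 - <<'E'
from plant import *
from h import *
rep(observe())
s=snapshot("side");c=s["color"][90:260,200:410,::-1];c=cv2.convertScaleAbs(cv2.resize(c,None,fx=3.5,fy=3.5,interpolation=2),alpha=1.8);cv2.imwrite("pics/side3.png",c)
E
```

```text
Traceback (most recent call last):
  File "h.py", line 22, in rep
    print("t",round(o['t'],2),"th",th.round(3),"r",n.round(4),"side",(r[:2]@[-ex[1],ex[0]]).round(4),"Ftan",(np.array([fx,f[2]])@t).round(2),"Frad",(np.array([fx,f[2]])@rr).round(2),"Fy",fy.round(2),"gap",o['finger_gap'].round(3),"mom",o['wrist_torque'].round(2))
                                                                                                                                                                                                             ^^^^^^^^^^^^^^^^^^^^^
AttributeError: 'float' object has no attribute 'round'
```

```bash
sed -i "s/o\['finger_gap'\].round(3)/round(o['finger_gap'],3)/" h.py
python3 - <<'E'
from plant import *
from h import *
rep(observe())
s=snapshot("side");c=s["color"][90:260,200:410,::-1];c=cv2.convertScaleAbs(cv2.resize(c,None,fx=3.5,fy=3.5,interpolation=2),alpha=1.8);cv2.imwrite("pics/side3.png",c)
E
```

```text
t 5.3 th 0.368 r 0.0813 side 0.0005 Ftan -0.37 Frad -0.35 Fy 5.39 gap 0.35 mom [ 1.12 -0.07  0.08]
```

View pics/side3.png

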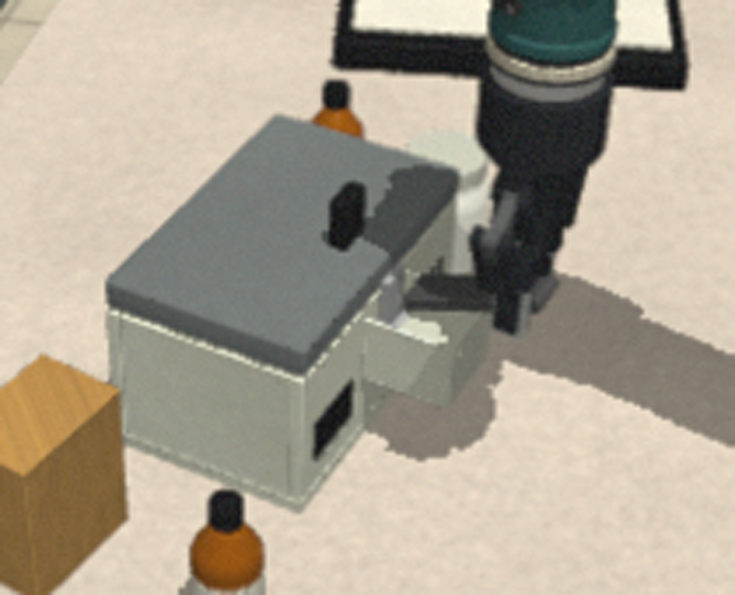

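The paddle is lifted to about 0.37 rad and the lid is still shut. From here I'll move slowly and end each call in motion, so the force reading shows the true drag.

Emit:
jog_arm(moves=[[0,[0.0008,0.0008,0.0014],0],[0,[0.0008,0.0008,0.0014],0],[0,[0.0008,-0.0002,0.0014],0],[0,[0.0008,-0.0002,0.0014],0],[0,[0.0008,-0.0002,0.0014],0],[0,[0.0008,-0.0002,0.0014],0],[0,[0.0008,-0.0002,0.0014],0],[0,[0.0008,-0.0002,0.0014],0],[0,[0.0004,-0.0001,0.0007],0],[0,[0.0003,-0.0001,0.0004],0]])

```text
t: 6.35
ee_pos: [0.4683, -0.0967, 0.1316]
orientation: [-2.079, 0.278, 2.081]
ft_force: [0.6, 0.7, -6.4]
finger_gap: 0.348
```

```bash
cat > r.py <<'E'
from plant import *
from h import *
rep(observe())
E
python3 r.py
```

```text
t 6.35 th 0.43 r 0.0814 side 0.0007 Ftan -5.18 Frad -3.8 Fy 0.83 gap 0.348 mom [0.02 0.23 0.11]
```

Emit:
jog_arm(moves=[[0,[0.00028,-7e-05,0.00041],0],[0,[0.00028,-7e-05,0.00041],0],[0,[0.00028,-7e-05,0.00041],0],[0,[0.00028,-7e-05,0.00041],0],[0,[0.00028,-7e-05,0.00041],0],[0,[0.00028,-7e-05,0.00041],0],[0,[0.00028,-7e-05,0.00041],0],[0,[0.00028,-7e-05,0.00041],0],[0,[0.00028,-7e-05,0.00041],0],[0,[0.00028,-7e-05,0.00041],0]])

```text
t: 7.35
ee_pos: [0.4693, -0.0969, 0.1332]
orientation: [-2.079, 0.278, 2.081]
ft_force: [-2.4, -1.9, -4.4]
finger_gap: 0.344
```

```bash
python3 r.py
```

```text
t 7.35 th 0.454 r 0.0814 side 0.0009 Ftan -4.69 Frad -1.03 Fy -2.51 gap 0.344 mom [-0.35  0.78  0.06]
```

Emit:
jog_arm(moves=[[0,[0.00029,-8e-05,0.0004],0],[0,[0.00029,-8e-05,0.0004],0],[0,[0.00029,-8e-05,0.0004],0],[0,[0.00029,-8e-05,0.0004],0],[0,[0.00029,-8e-05,0.0004],0],[0,[0.00029,-8e-05,0.0004],0],[0,[0.00029,-8e-05,0.0004],0],[0,[0.00029,-8e-05,0.0004],0],[0,[0.00029,-8e-05,0.0004],0],[0,[0.00029,-8e-05,0.0004],0]])

```text
t: 8.35
ee_pos: [0.4705, -0.0971, 0.1348]
orientation: [-2.079, 0.278, 2.081]
ft_force: [-3.6, -3.1, -4.7]
finger_gap: 0.346
```

```bash
python3 r.py
```

```text
t 8.35 th 0.478 r 0.0814 side 0.0009 Ftan -5.41 Frad -0.6 Fy -3.96 gap 0.346 mom [-0.56  1.07  0.04]
```

Emit:
jog_arm(moves=[[0,[0.00029,-0.0002,0.0004],0],[0,[0.00029,-0.0002,0.0004],0],[0,[0.00029,-0.0002,0.0004],0],[0,[0.00029,-0.0002,0.0004],0],[0,[0.00029,-0.0002,0.0004],0],[0,[0.00029,-0.0002,0.0004],0],[0,[0.00029,-0.0002,0.0004],0],[0,[0.00029,-0.0002,0.0004],0],[0,[0.00029,-8e-05,0.0004],0],[0,[0.00029,-8e-05,0.0004],0]])

```text
t: 9.35
ee_pos: [0.4717, -0.0975, 0.1364]
orientation: [-2.079, 0.277, 2.081]
ft_force: [-4.3, -2.6, -3.5]
finger_gap: 0.345
```

```bash
python3 r.py
```

```text
t 9.35 th 0.503 r 0.0814 side 0.0009 Ftan -4.88 Frad 0.68 Fy -3.6 gap 0.345 mom [-0.42  1.12  0.02]
```

Emit:
jog_arm(moves=[[0,[0.00031,-0.0002,0.00039],0],[0,[0.00031,-0.0002,0.00039],0],[0,[0.00031,-0.0002,0.00039],0],[0,[0.00031,-0.0002,0.00039],0],[0,[0.00031,-0.0002,0.00039],0],[0,[0.00031,-0.0002,0.00039],0],[0,[0.00031,-0.0002,0.00039],0],[0,[0.00031,-0.0002,0.00039],0],[0,[0.00031,-0.0001,0.00039],0],[0,[0.00031,-0.0001,0.00039],0]])

```text
t: 10.35
ee_pos: [0.4729, -0.0979, 0.138]
orientation: [-2.079, 0.277, 2.081]
ft_force: [-5.0, -1.4, -2.7]
finger_gap: 0.345
```

```bash
python3 r.py
```

```text
t 10.35 th 0.529 r 0.0813 side 0.0008 Ftan -4.9 Frad 1.81 Fy -2.69 gap 0.345 mom [-0.11  1.24  0.05]
```

Emit:
jog_arm(moves=[[0,[0.0003,-0.0001,0.00039],0],[0,[0.0003,-0.0001,0.00039],0],[0,[0.0003,-0.0001,0.00039],0],[0,[0.0003,-0.0001,0.00039],0],[0,[0.0003,-0.0001,0.00039],0],[0,[0.0003,-0.0001,0.00039],0],[0,[0.0003,-0.0001,0.00039],0],[0,[0.0003,-0.0001,0.00039],0],[0,[0.0003,-0.0001,0.00039],0],[0,[0.0003,-0.0001,0.00039],0]])

```text
t: 11.35
ee_pos: [0.4743, -0.0982, 0.1395]
orientation: [-2.079, 0.276, 2.081]
ft_force: [-5.1, -0.6, -3.0]
finger_gap: 0.343
```

```bash
python3 r.py
```

```text
t 11.35 th 0.555 r 0.0812 side 0.0009 Ftan -5.35 Frad 1.72 Fy -1.88 gap 0.343 mom [-0.01  1.31  0.01]
```

Emit:
jog_arm(moves=[[0,[0.00031,-9e-05,0.00038],0],[0,[0.00031,-9e-05,0.00038],0],[0,[0.00031,-9e-05,0.00038],0],[0,[0.00031,-9e-05,0.00038],0],[0,[0.00031,-9e-05,0.00038],0],[0,[0.00031,-9e-05,0.00038],0],[0,[0.00031,-9e-05,0.00038],0],[0,[0.00031,-9e-05,0.00038],0],[0,[0.00031,-9e-05,0.00038],0],[0,[0.00031,-9e-05,0.00038],0]])

```text
t: 12.35
ee_pos: [0.4757, -0.0987, 0.1411]
orientation: [-2.08, 0.276, 2.08]
ft_force: [-4.3, 0.4, -2.2]
finger_gap: 0.346
```

```bash
python3 r.py
```

```text
t 12.35 th 0.581 r 0.0811 side 0.0008 Ftan -4.43 Frad 1.72 Fy -0.77 gap 0.346 mom [ 0.12  1.19 -0.01]
```

Emit:
jog_arm(moves=[[0,[0.00032,-9e-05,0.00037],0],[0,[0.00032,-9e-05,0.00037],0],[0,[0.00032,-9e-05,0.00037],0],[0,[0.00032,-9e-05,0.00037],0],[0,[0.00032,-9e-05,0.00037],0],[0,[0.00032,-9e-05,0.00037],0],[0,[0.00032,-9e-05,0.00037],0],[0,[0.00032,-9e-05,0.00037],0],[0,[0.00032,-9e-05,0.00037],0],[0,[0.00032,-9e-05,0.00037],0]])

```text
t: 13.35
ee_pos: [0.4772, -0.0991, 0.1426]
orientation: [-2.08, 0.276, 2.08]
ft_force: [-5.7, 1.5, -2.5]
finger_gap: 0.342
```

```bash
python3 r.py
```

```text
t 13.35 th 0.608 r 0.081 side 0.0008 Ftan -5.85 Frad 2.54 Fy -0.04 gap 0.342 mom [0.32 1.29 0.09]
```

Emit:
jog_arm(moves=[[0,[0.00023,-7e-05,0.0003],0],[0,[0.00023,-7e-05,0.0003],0],[0,[0.00023,-7e-05,0.0003],0],[0,[0.00023,-7e-05,0.0003],0],[0,[0.00023,-7e-05,0.0003],0],[0,[0.00023,-7e-05,0.0003],0],[0,[0.00023,-7e-05,0.0003],0],[0,[0.00023,-7e-05,0.0003],0],[0,[0.00023,-7e-05,0.0003],0],[0,[0.00023,-7e-05,0.0003],0]])

```text
t: 14.35
ee_pos: [0.4784, -0.0995, 0.1438]
orientation: [-2.08, 0.276, 2.08]
ft_force: [-3.7, 3.0, -3.5]
finger_gap: 0.346
```

```bash
python3 r.py
```

```text
t 14.35 th 0.629 r 0.081 side 0.0007 Ftan -5.53 Frad 0.64 Fy 1.93 gap 0.346 mom [0.76 1.03 0.08]
```

Emit:
jog_arm(moves=[[0,[0.00034,-4e-05,0.00036],0],[0,[0.00034,-4e-05,0.00036],0],[0,[0.00034,-4e-05,0.00036],0],[0,[0.00034,-4e-05,0.00036],0],[0,[0.00034,-4e-05,0.00036],0],[0,[0.00034,-4e-05,0.00036],0],[0,[0.00034,-4e-05,0.00036],0],[0,[0.00034,-4e-05,0.00036],0],[0,[0.00034,-4e-05,0.00036],0],[0,[0.00034,-4e-05,0.00036],0]])

```text
t: 15.35
ee_pos: [0.4798, -0.0999, 0.1453]
orientation: [-2.081, 0.277, 2.079]
ft_force: [-2.2, 3.7, -3.7]
finger_gap: 0.35
```

```bash
python3 r.py
```

```text
t 15.35 th 0.655 r 0.081 side 0.0007 Ftan -4.83 Frad -0.5 Fy 2.93 gap 0.35 mom [0.9  0.6  0.09]
```

Emit:
jog_arm(moves=[[0,[0.00035,-2e-05,0.00034],0],[0,[0.00035,-2e-05,0.00034],0],[0,[0.00035,-2e-05,0.00034],0],[0,[0.00035,-2e-05,0.00034],0],[0,[0.00035,-2e-05,0.00034],0],[0,[0.00035,-2e-05,0.00034],0],[0,[0.00035,-2e-05,0.00034],0],[0,[0.00035,-2e-05,0.00034],0],[0,[0.00035,-2e-05,0.00034],0],[0,[0.00035,-2e-05,0.00034],0]])

```text
t: 16.35
ee_pos: [0.4811, -0.1002, 0.1466]
orientation: [-2.08, 0.278, 2.079]
ft_force: [-0.0, 2.1, -6.5]
finger_gap: 0.346
```

```bash
python3 r.py
```

```text
t 16.35 th 0.678 r 0.081 side 0.0007 Ftan -4.83 Frad -4.38 Fy 2.06 gap 0.346 mom [0.65 0.33 0.08]
```

Emit:
jog_arm(moves=[[0,[0.00038,-7e-05,0.00031],0],[0,[0.00038,-7e-05,0.00031],0],[0,[0.00038,-7e-05,0.00031],0],[0,[0.00038,-7e-05,0.00031],0],[0,[0.00038,-7e-05,0.00031],0],[0,[0.00038,-7e-05,0.00031],0],[0,[0.00038,-7e-05,0.00031],0],[0,[0.00038,-7e-05,0.00031],0],[0,[0.00038,-7e-05,0.00031],0],[0,[0.00038,-7e-05,0.00031],0]])

```text
t: 17.35
ee_pos: [0.4822, -0.1005, 0.1478]
orientation: [-2.08, 0.278, 2.08]
ft_force: [-0.1, 0.9, -7.3]
finger_gap: 0.348
```

```bash
python3 r.py
```

```text
t 17.35 th 0.699 r 0.0811 side 0.0008 Ftan -5.03 Frad -5.27 Fy 0.84 gap 0.348 mom [0.32 0.36 0.12]
```

Emit:
jog_arm(moves=[[0,[0.00042,-0.0001,0.00028],0],[0,[0.00042,-0.0001,0.00028],0],[0,[0.00042,-0.0001,0.00028],0],[0,[0.00042,-0.0001,0.00028],0],[0,[0.00042,-0.0001,0.00028],0],[0,[0.00042,-0.0001,0.00028],0],[0,[0.00042,-0.0001,0.00028],0],[0,[0.00042,-0.0001,0.00028],0],[0,[0.00042,-0.0001,0.00028],0],[0,[0.00042,-0.0001,0.00028],0]])

```text
t: 18.35
ee_pos: [0.4835, -0.1007, 0.1489]
orientation: [-2.079, 0.277, 2.081]
ft_force: [-3.2, 0.1, -4.7]
finger_gap: 0.344
```

```bash
python3 r.py
```

```text
t 18.35 th 0.719 r 0.0811 side 0.0009 Ftan -5.41 Frad -1.58 Fy -0.73 gap 0.344 mom [0.24 0.92 0.06]
```

Emit:
jog_arm(moves=[[0,[0.00039,-0.0001,0.00031],0],[0,[0.00039,-0.0001,0.00031],0],[0,[0.00039,-0.0001,0.00031],0],[0,[0.00039,-0.0001,0.00031],0],[0,[0.00039,-0.0001,0.00031],0],[0,[0.00039,-0.0001,0.00031],0],[0,[0.00039,-0.0001,0.00031],0],[0,[0.00039,-0.0001,0.00031],0],[0,[0.00039,-0.0001,0.00031],0],[0,[0.00039,-0.0001,0.00031],0]])

```text
t: 19.35
ee_pos: [0.485, -0.1011, 0.1501]
orientation: [-2.079, 0.277, 2.081]
ft_force: [-5.3, -0.4, -1.3]
finger_gap: 0.348
```

```bash
python3 r.py
```

```text
t 19.35 th 0.744 r 0.0811 side 0.0009 Ftan -4.76 Frad 2.12 Fy -1.8 gap 0.348 mom [0.13 1.33 0.14]
```

Emit:
jog_arm(moves=[[0,[0.00039,-0.00013,0.00031],0],[0,[0.00039,-0.00013,0.00031],0],[0,[0.00039,-0.00013,0.00031],0],[0,[0.00039,-0.00013,0.00031],0],[0,[0.00039,-0.00013,0.00031],0],[0,[0.00039,-0.00013,0.00031],0],[0,[0.00039,-0.00013,0.00031],0],[0,[0.00039,-0.00013,0.00031],0],[0,[0.00039,-0.00013,0.00031],0],[0,[0.00039,-0.00013,0.00031],0]])

```text
t: 20.35
ee_pos: [0.4866, -0.1016, 0.1514]
orientation: [-2.079, 0.277, 2.081]
ft_force: [-5.4, -0.5, -2.7]
finger_gap: 0.343
```

```bash
python3 r.py
```

```text
t 20.35 th 0.769 r 0.081 side 0.0009 Ftan -5.65 Frad 0.93 Fy -1.87 gap 0.343 mom [0.18 1.35 0.11]
```

Emit:
jog_arm(moves=[[0,[0.00039,-0.00013,0.0003],0],[0,[0.00039,-0.00013,0.0003],0],[0,[0.00039,-0.00013,0.0003],0],[0,[0.00039,-0.00013,0.0003],0],[0,[0.00039,-0.00013,0.0003],0],[0,[0.00039,-0.00013,0.0003],0],[0,[0.00039,-0.00013,0.0003],0],[0,[0.00039,-0.00013,0.0003],0],[0,[0.00039,-0.00013,0.0003],0],[0,[0.00039,-0.00013,0.0003],0]])

```text
t: 21.35
ee_pos: [0.4883, -0.102, 0.1526]
orientation: [-2.079, 0.277, 2.081]
ft_force: [-4.9, 1.0, -2.9]
finger_gap: 0.345
```

```bash
python3 r.py
```

```text
t 21.35 th 0.796 r 0.081 side 0.0009 Ftan -5.73 Frad 0.52 Fy -0.35 gap 0.345 mom [0.15 1.24 0.04]
```

Emit:
jog_arm(moves=[[0,[0.0004,-0.00011,0.00029],0],[0,[0.0004,-0.00011,0.00029],0],[0,[0.0004,-0.00011,0.00029],0],[0,[0.0004,-0.00011,0.00029],0],[0,[0.0004,-0.00011,0.00029],0],[0,[0.0004,-0.00011,0.00029],0],[0,[0.0004,-0.00011,0.00029],0],[0,[0.0004,-0.00011,0.00029],0],[0,[0.0004,-0.00011,0.00029],0],[0,[0.0004,-0.00011,0.00029],0]])

```text
t: 22.35
ee_pos: [0.4899, -0.1024, 0.1538]
orientation: [-2.079, 0.277, 2.081]
ft_force: [-3.7, 0.6, -2.2]
finger_gap: 0.347
```

```bash
python3 r.py
```

```text
t 22.35 th 0.821 r 0.081 side 0.0009 Ftan -4.33 Frad 0.26 Fy -0.39 gap 0.347 mom [0.18 1.14 0.07]
```

Emit:
jog_arm(moves=[[0,[0.00041,-0.00011,0.00028],0],[0,[0.00041,-0.00011,0.00028],0],[0,[0.00041,-0.00011,0.00028],0],[0,[0.00041,-0.00011,0.00028],0],[0,[0.00041,-0.00011,0.00028],0],[0,[0.00041,-0.00011,0.00028],0],[0,[0.00041,-0.00011,0.00028],0],[0,[0.00041,-0.00011,0.00028],0],[0,[0.00041,-0.00011,0.00028],0],[0,[0.00041,-0.00011,0.00028],0]])

```text
t: 23.35
ee_pos: [0.4915, -0.1029, 0.1549]
orientation: [-2.079, 0.277, 2.081]
ft_force: [-5.1, -0.0, -2.6]
finger_gap: 0.347
```

```bash
python3 r.py
```

```text
t 23.35 th 0.846 r 0.0809 side 0.0009 Ftan -5.57 Frad 0.51 Fy -1.37 gap 0.347 mom [0.17 1.28 0.07]
```

Emit:
jog_arm(moves=[[0,[0.00041,-0.00012,0.00028],0],[0,[0.00041,-0.00012,0.00028],0],[0,[0.00041,-0.00012,0.00028],0],[0,[0.00041,-0.00012,0.00028],0],[0,[0.00041,-0.00012,0.00028],0],[0,[0.00041,-0.00012,0.00028],0],[0,[0.00041,-0.00012,0.00028],0],[0,[0.00041,-0.00012,0.00028],0],[0,[0.00041,-0.00012,0.00028],0],[0,[0.00041,-0.00012,0.00028],0]])

```text
t: 24.35
ee_pos: [0.4933, -0.1034, 0.156]
orientation: [-2.079, 0.277, 2.081]
ft_force: [-4.5, 1.5, -3.9]
finger_gap: 0.345
```

```bash
python3 r.py
```

```text
t 24.35 th 0.873 r 0.0809 side 0.0009 Ftan -6.07 Frad -0.89 Fy 0.3 gap 0.345 mom [0.21 1.26 0.08]
```

Emit:
jog_arm(moves=[[0,[0.00026,-7e-05,0.00017],0],[0,[0.00026,-7e-05,0.00017],0],[0,[0.00026,-7e-05,0.00017],0],[0,[0.00026,-7e-05,0.00017],0],[0,[0.00026,-7e-05,0.00017],0],[0,[0.00026,-7e-05,0.00017],0],[0,[0.00026,-7e-05,0.00017],0],[0,[0.00026,-7e-05,0.00017],0],[0,[0.00026,-7e-05,0.00017],0],[0,[0.00026,-7e-05,0.00017],0]])

```text
t: 25.35
ee_pos: [0.4944, -0.1037, 0.1567]
orientation: [-2.079, 0.277, 2.08]
ft_force: [-5.1, 2.2, -3.0]
finger_gap: 0.343
```

```bash
python3 r.py
```

```text
t 25.35 th 0.889 r 0.0809 side 0.0009 Ftan -6.28 Frad 0.19 Fy 0.78 gap 0.343 mom [0.24 1.3  0.16]
```

Emit:
jog_arm(moves=[[0,[0.00028,-7e-05,0.00016],0],[0,[0.00028,-7e-05,0.00016],0],[0,[0.00028,-7e-05,0.00016],0],[0,[0.00028,-7e-05,0.00016],0],[0,[0.00028,-7e-05,0.00016],0],[0,[0.00028,-7e-05,0.00016],0],[0,[0.00028,-7e-05,0.00016],0],[0,[0.00028,-7e-05,0.00016],0],[0,[0.00028,-7e-05,0.00016],0],[0,[0.00028,-7e-05,0.00016],0]])

```text
t: 26.35
ee_pos: [0.4955, -0.104, 0.1573]
orientation: [-2.079, 0.277, 2.081]
ft_force: [-4.6, 0.5, -3.0]
finger_gap: 0.343
```

```bash
python3 r.py
```

```text
t 26.35 th 0.905 r 0.0809 side 0.0009 Ftan -5.43 Frad -0.34 Fy -0.74 gap 0.343 mom [0.27 1.28 0.09]
```

Emit:
jog_arm(moves=[[0,[0.00042,-0.00012,0.00024],0],[0,[0.00042,-0.00012,0.00024],0],[0,[0.00042,-0.00012,0.00024],0],[0,[0.00042,-0.00012,0.00024],0],[0,[0.00042,-0.00012,0.00024],0],[0,[0.00042,-0.00012,0.00024],0],[0,[0.00042,-0.00012,0.00024],0],[0,[0.00042,-0.00012,0.00024],0],[0,[0.00042,-0.00012,0.00024],0],[0,[0.00042,-0.00012,0.00024],0]])

```text
t: 27.35
ee_pos: [0.4973, -0.1044, 0.1583]
orientation: [-2.079, 0.277, 2.08]
ft_force: [-5.0, -0.1, -2.6]
finger_gap: 0.346
```

```bash
python3 r.py
```

```text
t 27.35 th 0.931 r 0.0809 side 0.0009 Ftan -5.47 Frad -0.02 Fy -1.45 gap 0.346 mom [0.23 1.33 0.04]
```

Emit:
jog_arm(moves=[[0,[0.00043,-0.00012,0.00023],0],[0,[0.00043,-0.00012,0.00023],0],[0,[0.00043,-0.00012,0.00023],0],[0,[0.00043,-0.00012,0.00023],0],[0,[0.00043,-0.00012,0.00023],0],[0,[0.00043,-0.00012,0.00023],0],[0,[0.00043,-0.00012,0.00023],0],[0,[0.00043,-0.00012,0.00023],0],[0,[0.00043,-0.00012,0.00023],0],[0,[0.00043,-0.00012,0.00023],0]])

```text
t: 28.35
ee_pos: [0.4989, -0.1049, 0.1592]
orientation: [-2.079, 0.277, 2.08]
ft_force: [-5.6, 0.9, -2.0]
finger_gap: 0.344
```

```bash
python3 r.py
```

```text
t 28.35 th 0.955 r 0.0809 side 0.0009 Ftan -5.95 Frad 0.79 Fy -0.66 gap 0.344 mom [0.23 1.28 0.06]
```

Emit:
jog_arm(moves=[[0,[0.00043,-0.00012,0.00022],0],[0,[0.00043,-0.00012,0.00022],0],[0,[0.00043,-0.00012,0.00022],0],[0,[0.00043,-0.00012,0.00022],0],[0,[0.00043,-0.00012,0.00022],0],[0,[0.00043,-0.00012,0.00022],0],[0,[0.00043,-0.00012,0.00022],0],[0,[0.00043,-0.00012,0.00022],0],[0,[0.00043,-0.00012,0.00022],0],[0,[0.00043,-0.00012,0.00022],0]])

```text
t: 29.35
ee_pos: [0.5006, -0.1054, 0.1601]
orientation: [-2.079, 0.277, 2.08]
ft_force: [-5.4, 1.8, -2.4]
finger_gap: 0.345
```

```bash
python3 r.py
```

```text
t 29.35 th 0.979 r 0.0809 side 0.0009 Ftan -6.15 Frad 0.23 Fy 0.28 gap 0.345 mom [0.27 1.31 0.07]
```

Emit:
jog_arm(moves=[[0,[0.00044,-0.00012,0.0002],0],[0,[0.00044,-0.00012,0.0002],0],[0,[0.00044,-0.00012,0.0002],0],[0,[0.00044,-0.00012,0.0002],0],[0,[0.00044,-0.00012,0.0002],0],[0,[0.00044,-0.00012,0.0002],0],[0,[0.00044,-0.00012,0.0002],0],[0,[0.00044,-0.00012,0.0002],0],[0,[0.00044,-0.00012,0.0002],0],[0,[0.00044,-0.00012,0.0002],0]])

```text
t: 30.35
ee_pos: [0.5024, -0.1058, 0.1609]
orientation: [-2.079, 0.277, 2.081]
ft_force: [-5.4, 0.6, -3.0]
finger_gap: 0.346
```

```bash
python3 r.py
```

```text
t 30.35 th 1.004 r 0.0809 side 0.0009 Ftan -6.12 Frad -0.6 Fy -0.8 gap 0.346 mom [0.28 1.4  0.04]
```

Emit:
jog_arm(moves=[[0,[0.00045,-0.00012,0.00019],0],[0,[0.00045,-0.00012,0.00019],0],[0,[0.00045,-0.00012,0.00019],0],[0,[0.00045,-0.00012,0.00019],0],[0,[0.00045,-0.00012,0.00019],0],[0,[0.00045,-0.00012,0.00019],0],[0,[0.00045,-0.00012,0.00019],0],[0,[0.00045,-0.00012,0.00019],0],[0,[0.00045,-0.00012,0.00019],0],[0,[0.00045,-0.00012,0.00019],0]])

```text
t: 31.35
ee_pos: [0.504, -0.1062, 0.1616]
orientation: [-2.079, 0.277, 2.081]
ft_force: [-5.6, 1.7, -2.0]
finger_gap: 0.346
```

```bash
python3 r.py
```

```text
t 31.35 th 1.026 r 0.0809 side 0.0009 Ftan -6.15 Frad 0.43 Fy 0.16 gap 0.346 mom [0.3  1.36 0.06]
```

Emit:
jog_arm(moves=[[0,[0.00045,-0.00012,0.00018],0],[0,[0.00045,-0.00012,0.00018],0],[0,[0.00045,-0.00012,0.00018],0],[0,[0.00045,-0.00012,0.00018],0],[0,[0.00045,-0.00012,0.00018],0],[0,[0.00045,-0.00012,0.00018],0],[0,[0.00045,-0.00012,0.00018],0],[0,[0.00045,-0.00012,0.00018],0],[0,[0.00045,-0.00012,0.00018],0],[0,[0.00045,-0.00012,0.00018],0]])

```text
t: 32.35
ee_pos: [0.5057, -0.1067, 0.1624]
orientation: [-2.079, 0.277, 2.081]
ft_force: [-6.0, 1.0, -2.3]
finger_gap: 0.349
```

```bash
python3 r.py
```

```text
t 32.35 th 1.051 r 0.0809 side 0.0009 Ftan -6.43 Frad 0.01 Fy -0.64 gap 0.349 mom [0.29 1.43 0.09]
```

Emit:
jog_arm(moves=[[0,[0.00045,-0.00012,0.00018],0],[0,[0.00045,-0.00012,0.00018],0],[0,[0.00045,-0.00012,0.00018],0],[0,[0.00045,-0.00012,0.00018],0],[0,[0.00045,-0.00012,0.00018],0],[0,[0.00045,-0.00012,0.00018],0],[0,[0.00045,-0.00012,0.00018],0],[0,[0.00045,-0.00012,0.00018],0],[0,[0.00045,-0.00012,0.00018],0],[0,[0.00045,-0.00012,0.00018],0]])

```text
t: 33.35
ee_pos: [0.5075, -0.1072, 0.1631]
orientation: [-2.079, 0.277, 2.081]
ft_force: [-5.0, 0.9, -2.5]
finger_gap: 0.338
```

```bash
python3 r.py
```

```text
t 33.35 th 1.075 r 0.0809 side 0.0009 Ftan -5.59 Frad -0.61 Fy -0.48 gap 0.338 mom [0.34 1.37 0.07]
```

Emit:
jog_arm(moves=[[0,[0.00046,-0.00012,0.00016],0],[0,[0.00046,-0.00012,0.00016],0],[0,[0.00046,-0.00012,0.00016],0],[0,[0.00046,-0.00012,0.00016],0],[0,[0.00046,-0.00012,0.00016],0],[0,[0.00046,-0.00012,0.00016],0],[0,[0.00046,-0.00012,0.00016],0],[0,[0.00046,-0.00012,0.00016],0],[0,[0.00046,-0.00012,0.00016],0],[0,[0.00046,-0.00012,0.00016],0]])

```text
t: 34.35
ee_pos: [0.5092, -0.1077, 0.1637]
orientation: [-2.078, 0.277, 2.081]
ft_force: [-6.1, 0.9, -2.7]
finger_gap: 0.346
```

```bash
python3 r.py
```

```text
t 34.35 th 1.098 r 0.0809 side 0.0009 Ftan -6.7 Frad -0.6 Fy -0.78 gap 0.346 mom [0.23 1.21 0.09]
```

Emit:
jog_arm(moves=[[0,[0.0003,-8e-05,0.0001],0],[0,[0.0003,-8e-05,0.0001],0],[0,[0.0003,-8e-05,0.0001],0],[0,[0.0003,-8e-05,0.0001],0],[0,[0.0003,-8e-05,0.0001],0],[0,[0.0003,-8e-05,0.0001],0],[0,[0.0003,-8e-05,0.0001],0],[0,[0.0003,-8e-05,0.0001],0],[0,[0.0003,-8e-05,0.0001],0],[0,[0.0003,-8e-05,0.0001],0]])

```text
t: 35.35
ee_pos: [0.5106, -0.108, 0.1642]
orientation: [-2.079, 0.277, 2.081]
ft_force: [-5.2, -0.5, -1.9]
finger_gap: 0.345
```

```bash
python3 r.py
```

```text
t 35.35 th 1.117 r 0.081 side 0.0009 Ftan -5.24 Frad -0.31 Fy -1.86 gap 0.345 mom [0.29 1.38 0.07]
```

Emit:
jog_arm(moves=[[0,[0.00047,-0.00012,0.00014],0],[0,[0.00047,-0.00012,0.00014],0],[0,[0.00047,-0.00012,0.00014],0],[0,[0.00047,-0.00012,0.00014],0],[0,[0.00047,-0.00012,0.00014],0],[0,[0.00047,-0.00012,0.00014],0],[0,[0.00047,-0.00012,0.00014],0],[0,[0.00047,-0.00012,0.00014],0],[0,[0.00047,-0.00012,0.00014],0],[0,[0.00047,-0.00012,0.00014],0]])

```text
t: 36.35
ee_pos: [0.5125, -0.1085, 0.1648]
orientation: [-2.079, 0.277, 2.081]
ft_force: [-5.5, 0.5, -1.1]
finger_gap: 0.349
```

```bash
python3 r.py
```

```text
t 36.35 th 1.142 r 0.081 side 0.0009 Ftan -5.57 Frad 0.47 Fy -0.96 gap 0.349 mom [0.34 1.43 0.06]
```

Emit:
jog_arm(moves=[[0,[0.00047,-0.00012,0.00012],0],[0,[0.00047,-0.00012,0.00012],0],[0,[0.00047,-0.00012,0.00012],0],[0,[0.00047,-0.00012,0.00012],0],[0,[0.00047,-0.00012,0.00012],0],[0,[0.00047,-0.00012,0.00012],0],[0,[0.00047,-0.00012,0.00012],0],[0,[0.00047,-0.00012,0.00012],0],[0,[0.00047,-0.00012,0.00012],0],[0,[0.00047,-0.00012,0.00012],0]])

```text
t: 37.35
ee_pos: [0.5144, -0.1091, 0.1653]
orientation: [-2.079, 0.277, 2.081]
ft_force: [-6.0, 0.9, -0.1]
finger_gap: 0.347
```

```bash
python3 r.py
```

```text
t 37.35 th 1.167 r 0.081 side 0.0009 Ftan -5.79 Frad 1.45 Fy -0.71 gap 0.347 mom [0.29 1.47 0.02]
```

Emit:
jog_arm(moves=[[0,[0.00047,-0.00012,0.00012],0],[0,[0.00047,-0.00012,0.00012],0],[0,[0.00047,-0.00012,0.00012],0],[0,[0.00047,-0.00012,0.00012],0],[0,[0.00047,-0.00012,0.00012],0],[0,[0.00047,-0.00012,0.00012],0],[0,[0.00047,-0.00012,0.00012],0],[0,[0.00047,-0.00012,0.00012],0],[0,[0.00047,-0.00012,0.00012],0],[0,[0.00047,-0.00012,0.00012],0]])

```text
t: 38.35
ee_pos: [0.5154, -0.1093, 0.1656]
orientation: [-2.077, 0.277, 2.083]
ft_force: [-6.9, 0.7, -0.4]
finger_gap: 0.345
```

```bash
python3 r.py
```

```text
t 38.35 th 1.18 r 0.081 side 0.001 Ftan -6.78 Frad 1.3 Fy -1.1 gap 0.345 mom [0.38 1.71 0.09]
```

Force, moment and position lag all rose together, which suggests the stop. I'll confirm with a 1 mm step.

Emit:
jog_arm(moves=[[0,[0.00024,-6e-05,5e-05],0],[0,[0.00024,-6e-05,5e-05],0],[0,[0.00024,-6e-05,5e-05],0],[0,[0.00024,-6e-05,5e-05],0],[0,[0.00024,-6e-05,5e-05],0],[0,[0.00024,-6e-05,5e-05],0],[0,[0.00024,-6e-05,5e-05],0],[0,[0.00024,-6e-05,5e-05],0],[0,[0.00024,-6e-05,5e-05],0],[0,[0.00024,-6e-05,5e-05],0]])

```text
t: 39.35
ee_pos: [0.5157, -0.1094, 0.1657]
orientation: [-2.075, 0.277, 2.084]
ft_force: [-6.9, 1.3, -0.6]
finger_gap: 0.345
```

```bash
python3 r.py
```

```text
t 39.35 th 1.185 r 0.081 side 0.001 Ftan -6.96 Frad 1.06 Fy -0.54 gap 0.345 mom [ 0.4   1.85 -0.01]
```

Commands no longer advance the grip (0.4 mm out of 1 mm), the wrist moment keeps rising, and the wrist is starting to tilt. The stop is reached at about 1.18 rad. I'll release and rise.

Emit:
jog_arm(moves=[[0.7,[0,0,0],0],[0.7,[0,0,0],0],[0.7,[0,0,0],0],[0.7,[0,0,0],0],[0.7,[0,0,0.01],0],[0.7,[0,0,0.03],0],[0.7,[0,0,0.05],0],[0.7,[0,0,0.05],0],[0.7,[0,0,0.05],0],[0.7,[0,0,0],0]])

```text
t: 40.35
ee_pos: [0.52, -0.1103, 0.2454]
orientation: [-2.087, 0.277, 2.072]
ft_force: [0.3, 0.0, 0.2]
finger_gap: 0.702
```

Run:
```python
from plant import *
from h import *
o=observe();M,g=tool(o);print(o['ee_pos'],g,o['ft_force'],M.round(3))
print("delta lid",(lid(0)-g),(lid(0)-g)/.4)
for n,a in(("side",(60,230,220,430)),("top",(130,280,240,450))):
    s=snapshot(n);c=s["color"][a[0]:a[1],a[2]:a[3],::-1];c=cv2.convertScaleAbs(cv2.resize(c,None,fx=3.5,fy=3.5,interpolation=2),alpha=2);cv2.imwrite(f"pics/{n}5.png",c)
```

```text
[ 0.51999629 -0.11029401  0.24538466] [ 0.51991606 -0.11028363  0.25638437] [0.2593428  0.02487509 0.21643536] [[ 0.007 -0.262 -0.965]
 [-0.001 -0.965  0.262]
 [-1.    -0.001 -0.007]]
delta lid [ 0.06121827 -0.01786661 -0.09538437] [ 0.15304567 -0.04466653 -0.23846091]
```

View pics/side5.png

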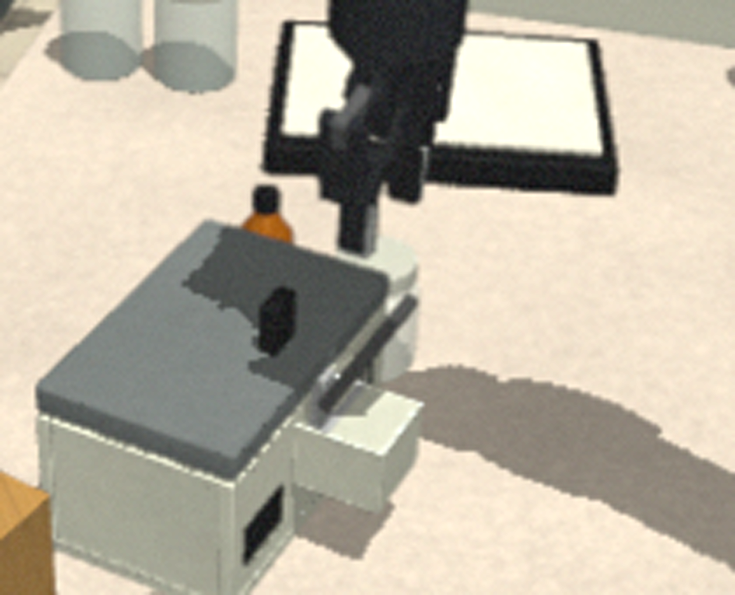

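The paddle stays up (tip at (410,300) in the crop), the lid is shut, and the knob is at (277,320). Moving over the knob.

Emit:
jog_arm(moves=[[0.7,[0.03,-0.009,0],0],[0.7,[0.04,-0.012,0],0],[0.7,[0.04,-0.012,0],0],[0.7,[0.03,-0.009,0],0],[0.7,[0.013,-0.003,-0.02],0],[0.7,[0,0,-0.04],0],[0.7,[0,0,-0.03],0],[0.7,[0,0,-0.02],0],[0.7,[0,0,0],0],[0.7,[0,0,0],0]])

```text
t: 41.45
ee_pos: [0.5787, -0.1278, 0.1978]
orientation: [-2.08, 0.277, 2.08]
ft_force: [-0.2, 0.3, 0.8]
finger_gap: 0.699
```

Run:
```python
from plant import *
from h import *
o=observe();M,g=tool(o);print(o['ee_pos'],g,o['ft_force'],M.round(3))
print("delta lid",(lid(0)-g),(lid(0)-g)/.4)
for n,a in(("side",(60,230,220,430)),):
    s=snapshot(n);c=s["color"][a[0]:a[1],a[2]:a[3],::-1];c=cv2.convertScaleAbs(cv2.resize(c,None,fx=3.5,fy=3.5,interpolation=2),alpha=2);cv2.imwrite(f"pics/{n}6.png",c)
t=np.arange(0,1.4,.05)
for a in t: print(a.round(2),((lid(a+.05)-lid(a))/.4).round(4))
```

```text
[ 0.57873387 -0.12783811  0.19777452] [ 0.57873823 -0.12783882  0.20877452] [-0.22894403  0.31511739  0.79550707] [[-0.    -0.262 -0.965]
 [ 0.    -0.965  0.262]
 [-1.     0.     0.   ]]
delta lid [ 0.00239609 -0.00031142 -0.04777452] [ 0.00599023 -0.00077856 -0.11943631]
0.0 [ 0.0062 -0.0017  0.013 ]
0.05 [ 0.0068 -0.0019  0.0126]
0.1 [ 0.0074 -0.002   0.0123]
0.15 [ 0.008  -0.0022  0.0119]
0.2 [ 0.0086 -0.0023  0.0114]
0.25 [ 0.0091 -0.0025  0.011 ]
0.3 [ 0.0096 -0.0026  0.0105]
0.35 [ 0.0101 -0.0028  0.01  ]
0.4 [ 0.0106 -0.0029  0.0094]
0.45 [ 0.011  -0.003   0.0089]
0.5 [ 0.0115 -0.0031  0.0083]
0.55 [ 0.0118 -0.0032  0.0077]
0.6 [ 0.0122 -0.0033  0.0071]
0.65 [ 0.0125 -0.0034  0.0064]
0.7 [ 0.0128 -0.0035  0.0058]
0.75 [ 0.0131 -0.0036  0.0051]
0.8 [ 0.0133 -0.0036  0.0044]
0.85 [ 0.0135 -0.0037  0.0037]
0.9 [ 0.0137 -0.0037  0.003 ]
0.95 [ 0.0138 -0.0037  0.0023]
1.0 [ 0.0139 -0.0038  0.0016]
1.05 [ 0.014  -0.0038  0.0009]
1.1 [ 0.014  -0.0038  0.0001]
1.15 [ 0.014  -0.0038 -0.0006]
1.2 [ 0.0139 -0.0038 -0.0013]
1.25 [ 0.0138 -0.0038 -0.002 ]
1.3 [ 0.0137 -0.0037 -0.0027]
1.35 [ 0.0136 -0.0037 -0.0035]
```

View pics/side6.png

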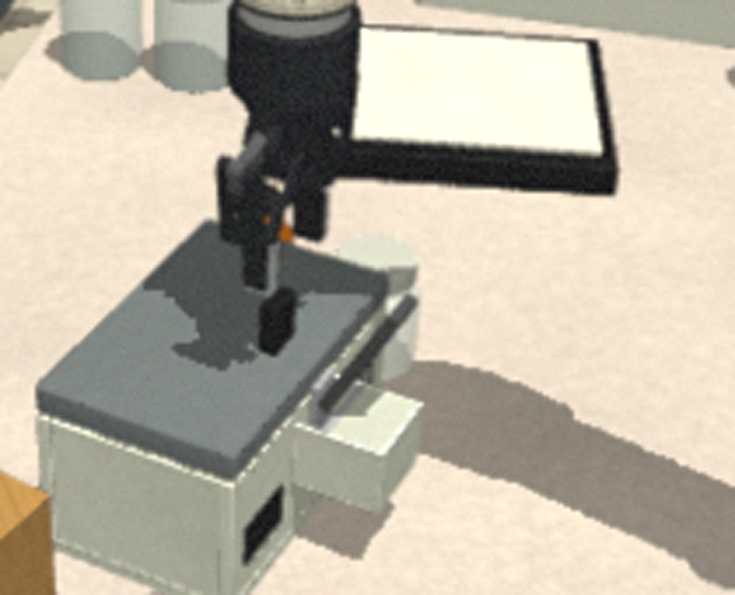

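The gripper is above the knob with the jaws either side of it. I'll descend and close.

Emit:
jog_arm(moves=[[0.7,[0.005,0,-0.03],0],[0.7,[0,0,-0.035],0],[0.7,[0,0,-0.03],0],[0.7,[0,0,-0.022],0],[0.7,[0,0,0],0],[0,[0,0,0],0],[0,[0,0,0],0],[0,[0,0,0],0],[0,[0,0,0],0],[0,[0,0,0],0]], force=30)

```text
t: 42.5
ee_pos: [0.5815, -0.1271, 0.1517]
orientation: [-2.081, 0.276, 2.078]
ft_force: [0.6, 2.9, 2.4]
finger_gap: 0.318
```

Run:
```python
from plant import *
from h import *
o=observe();M,g=tool(o);print(o['ee_pos'],g,o['ft_force'],o['finger_gap'])
print("delta lid",(lid(0)-g),(lid(0)-g)/.4)
for n,a in(("side",(60,230,220,430)),):
    s=snapshot(n);c=s["color"][a[0]:a[1],a[2]:a[3],::-1];c=cv2.convertScaleAbs(cv2.resize(c,None,fx=3.5,fy=3.5,interpolation=2),alpha=2);cv2.imwrite(f"pics/{n}7.png",c)
```

```text
[ 0.5815142  -0.12707114  0.15168638] [ 0.58149924 -0.12707946  0.16268636] [0.60348285 2.94505153 2.36053197] 0.317950806692507
delta lid [-0.00036491 -0.00107078 -0.00168636] [-0.00091228 -0.00267695 -0.00421591]
```

View pics/side7.png

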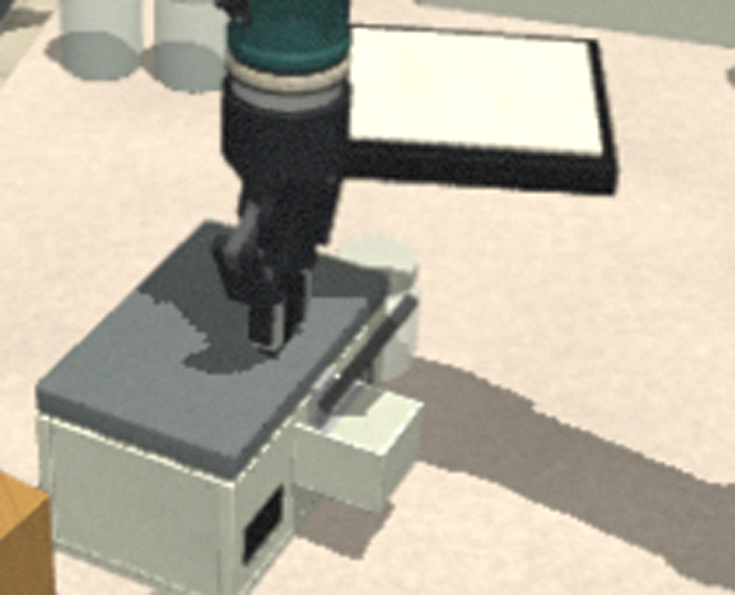

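Emit:
jog_arm(moves=[[0,[0.0006,-0.0002,0.0013],0],[0,[0.0006,-0.0002,0.0013],0],[0,[0.0006,-0.0002,0.0013],0],[0,[0.0006,-0.0002,0.0013],0],[0,[0.0006,-0.0002,0.0013],0],[0,[0.0006,-0.0002,0.0013],0],[0,[0.0006,-0.0002,0.0013],0],[0,[0.0006,-0.0002,0.0013],0],[0,[0.0006,-0.0002,0.0013],0],[0,[0.0006,-0.0002,0.0013],0]])

```text
t: 43.55
ee_pos: [0.5827, -0.1274, 0.1546]
orientation: [-2.078, 0.275, 2.082]
ft_force: [4.1, 4.1, -11.3]
finger_gap: 0.317
```

Emit:
jog_arm(moves=[[0,[0.0003,-0.0001,0.0004],0],[0,[0.0003,-0.0001,0.0004],0],[0,[0.0003,-0.0001,0.0004],0],[0,[0.0003,-0.0001,0.0004],0],[0,[0.0003,-0.0001,0.0004],0],[0,[0.0003,-0.0001,0.0004],0],[0,[0.0003,-0.0001,0.0004],0],[0,[0.0003,-0.0001,0.0004],0],[0,[0.0003,-0.0001,0.0004],0],[0,[0.0003,-0.0001,0.0004],0]])

```text
t: 44.55
ee_pos: [0.5833, -0.1276, 0.156]
orientation: [-2.076, 0.275, 2.084]
ft_force: [3.2, 3.9, -10.2]
finger_gap: 0.318
```

```bash
cat > rl.py <<'E'
from plant import *
from h import *
o=observe();M,g=tool(o)
r=g-W(.064,.112);lx=r[:2]@ex;lz=r[2];n=np.hypot(lx,lz)
f=o['ft_force'];fx=f[:2]@ex;t=np.array([lz,-lx])/n
print("t",o['t'],"th",np.arctan2(lz,-lx)-np.arctan2(49,105),"r",n,"Ftan",np.array([fx,f[2]])@t,"Frad",np.array([fx,f[2]])@np.array([lx,lz])/n,o['ee_pos'],f)
E
python3 rl.py
```

```text
t 44.55 th 0.053769052050937405 r 0.11674420720330556 Ftan -7.984993943268438 Frad -6.639710430626995 [ 0.58332447 -0.12761701  0.15598373] [  3.23991212   3.92887516 -10.17107359]
```

Emit:
jog_arm(moves=[[0,[0.0008,-0.0001,0.0006],0],[0,[0.0008,-0.0001,0.0008],0],[0,[0.0008,-0.0001,0.0008],0],[0,[0.0008,-0.0001,0.0008],0],[0,[0.0008,-0.0002,0.001],0],[0,[0.0008,-0.0002,0.001],0],[0,[0.0008,-0.0002,0.001],0],[0,[0.0008,-0.0002,0.001],0],[0,[0.0008,-0.0002,0.001],0],[0,[0.0008,-0.0002,0.001],0]])

```text
t: 45.55
ee_pos: [0.5849, -0.128, 0.1592]
orientation: [-2.073, 0.274, 2.087]
ft_force: [1.2, 4.8, -9.8]
finger_gap: 0.322
```

```bash
python3 rl.py
```

```text
t 45.55 th 0.08494181714243904 r 0.11684599681412397 Ftan -8.503508967123063 Frad -4.802410628950587 [ 0.58491349 -0.12801465  0.15921776] [ 1.22377544  4.78237232 -9.76562824]
```

The lid moves freely at a steady 8 N. I'll swing it faster.

Emit:
jog_arm(moves=[[0,[0.004,-0.001,0.0065],0],[0,[0.006,-0.0016,0.0097],0],[0,[0.0064,-0.0017,0.0095],0],[0,[0.0068,-0.0018,0.0092],0],[0,[0.0072,-0.0019,0.0089],0],[0,[0.0075,-0.002,0.0086],0],[0,[0.0078,-0.0021,0.0083],0],[0,[0.0081,-0.0022,0.008],0],[0,[0.0084,-0.0023,0.0076],0],[0,[0,0,0],0]])

```text
t: 46.55
ee_pos: [0.608, -0.1342, 0.1895]
orientation: [-2.067, 0.274, 2.092]
ft_force: [-1.8, 5.5, -4.8]
finger_gap: 0.321
```

```bash
python3 rl.py
python3 - <<'E'
from plant import *
from h import *
s=snapshot("side");c=s["color"][30:230,180:430,::-1];c=cv2.convertScaleAbs(cv2.resize(c,None,fx=3,fy=3,interpolation=2),alpha=2);cv2.imwrite(f"pics/side8.png",c)
E
```

```text
t 46.55 th 0.41568821958085006 r 0.11756848428725533 Ftan -5.58418352985231 Frad -1.5343510305284203 [ 0.60796689 -0.1342018   0.1895071 ] [-1.81728482  5.49269708 -4.83081289]
```

View pics/side8.png

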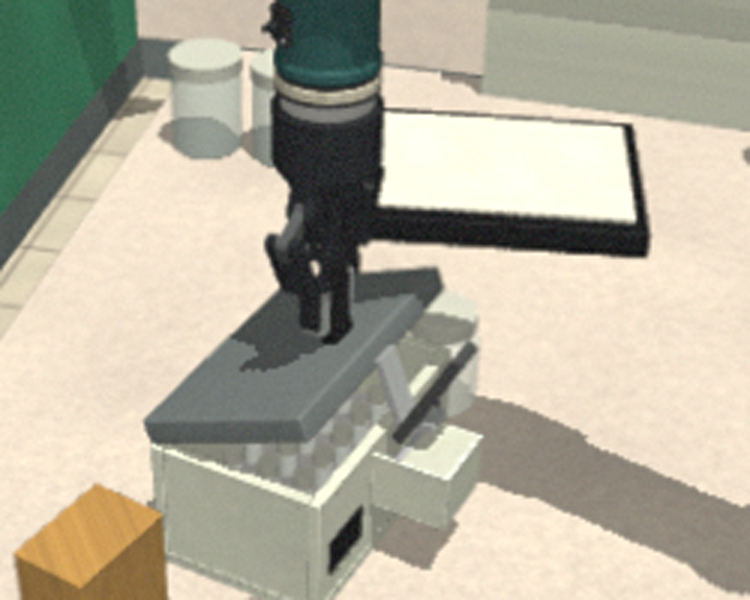

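The lid is up about 0.4 rad and its catch clears the pawl. Continuing along the arc.

Emit:
jog_arm(moves=[[0,[0.0086,-0.0018,0.0075],0],[0,[0.0088,-0.0019,0.0072],0],[0,[0.009,-0.002,0.0068],0],[0,[0.0093,-0.0025,0.0064],0],[0,[0.0095,-0.0026,0.006],0],[0,[0.0098,-0.0027,0.0056],0],[0,[0.01,-0.0027,0.0051],0],[0,[0.0102,-0.0028,0.0047],0],[0,[0.0104,-0.0028,0.0042],0],[0,[0,0,0],0]])

```text
t: 47.6
ee_pos: [0.6415, -0.1432, 0.211]
orientation: [-2.065, 0.275, 2.093]
ft_force: [-4.8, 5.5, -3.0]
finger_gap: 0.322
```

```bash
python3 rl.py
```

```text
t 47.6 th 0.7643080954349368 r 0.11793838785460309 Ftan -6.749276607630286 Frad -0.6368033926935059 [ 0.64152133 -0.14318793  0.21096413] [-4.78356861  5.51684134 -3.03350954]
```

Emit:
jog_arm(moves=[[0,[0.0106,-0.0024,0.0037],0],[0,[0.0107,-0.0025,0.0034],0],[0,[0.0108,-0.0026,0.003],0],[0,[0.0109,-0.0029,0.0026],0],[0,[0.011,-0.003,0.0021],0],[0,[0.0111,-0.003,0.0016],0],[0,[0.0111,-0.003,0.0012],0],[0,[0.0112,-0.003,0.0007],0],[0,[0.0112,-0.003,0.0002],0],[0,[0,0,0],0]])

```text
t: 48.6
ee_pos: [0.6826, -0.1542, 0.2194]
orientation: [-2.069, 0.276, 2.09]
ft_force: [-3.6, 4.5, 0.1]
finger_gap: 0.321
```

```bash
python3 rl.py;  python3 - <<'E'
from plant import *
from h import *
s=snapshot("side");c=s["color"][30:230,180:430,::-1];c=cv2.convertScaleAbs(cv2.resize(c,None,fx=3,fy=3,interpolation=2),alpha=2);cv2.imwrite(f"pics/side9.png",c)
E
```

```text
t 48.6 th 1.132510039981429 r 0.11837667401330743 Ftan -4.627857372820044 Frad 0.1397176652571645 [ 0.68255804 -0.15416083  0.21937704] [-3.5729038   4.50122204  0.13203927]
```

View pics/side9.png

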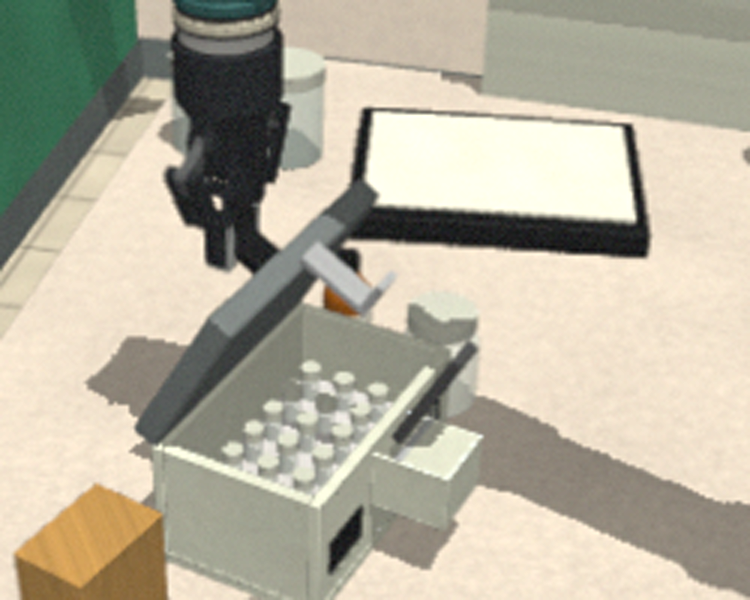

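Emit:
jog_arm(moves=[[0,[0.0112,-0.0028,-0.0003],0],[0,[0.0112,-0.0028,-0.0007],0],[0,[0.0112,-0.003,-0.001],0],[0,[0.0111,-0.003,-0.0014],0],[0,[0.011,-0.003,-0.0018],0],[0,[0.011,-0.003,-0.0022],0],[0,[0.0109,-0.003,-0.0026],0],[0,[0.0055,-0.0015,-0.0014],0],[0,[0,0,0],0],[0,[0,0,0],0]])

```text
t: 49.65
ee_pos: [0.7167, -0.1633, 0.2153]
orientation: [-2.072, 0.276, 2.087]
ft_force: [-3.0, 5.2, 0.6]
finger_gap: 0.317
```

```bash
python3 rl.py;  python3 - <<'E'
from plant import *
from h import *
s=snapshot("side");c=s["color"][30:230,180:430,::-1];c=cv2.convertScaleAbs(cv2.resize(c,None,fx=3,fy=3,interpolation=2),alpha=2);cv2.imwrite(f"pics/side10.png",c)
E
```

```text
t 49.65 th 1.431903851803495 r 0.11951566340426956 Ftan -4.212076646180069 Frad -0.6969989714408581 [ 0.71665114 -0.16325518  0.21525768] [-2.98248173  5.16071732  0.56930161]
```

View pics/side10.png

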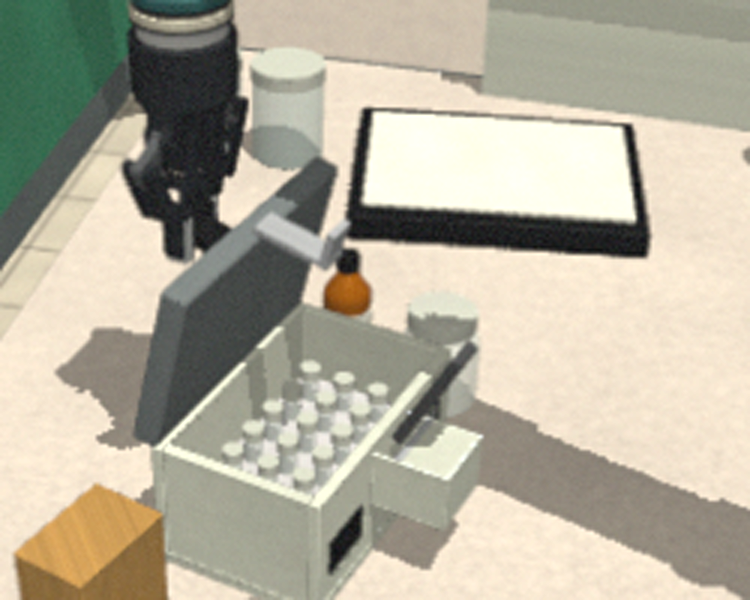

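The lid is nearly upright. I'll release, back away behind it, and rise.

Emit:
jog_arm(moves=[[0.7,[0,0,0],0],[0.7,[0,0,0],0],[0.7,[0,0,0],0],[0.7,[0,0,0],0],[0.7,[0.01,-0.003,0.01],0],[0.7,[0.03,-0.008,0.03],0],[0.7,[0.03,-0.008,0.05],0],[0.7,[0,0,0.06],0],[0.7,[0,0,0.04],0],[0.7,[0,0,0],0]])

```text
t: 50.7
ee_pos: [0.7493, -0.1723, 0.2959]
orientation: [-2.087, 0.278, 2.073]
ft_force: [0.4, 0.7, 0.3]
finger_gap: 0.699
```

Run:
```python
from plant import *
from h import *
o=observe();print(o['t'],o['ee_pos'],o['ft_force'],o['finger_gap'])
s=snapshot("side");P,ok=cloud(s)
c=s["color"][30:230,180:430,::-1];c=cv2.convertScaleAbs(cv2.resize(c,None,fx=3,fy=3,interpolation=2),alpha=2);cv2.imwrite(f"pics/side11.png",c)
# lid underside patch: crop px (230,320) region -> full
d=P-np.r_[C,0];X=d[...,:2]@ex;Y=d[...,:2]@np.array([-ex[1],ex[0]]);Z=d[...,2]
m=ok&(abs(Y)<.09)&(Z>.14)&(Z<.23)&(X>.0)&(X<.085)
x,z=X[m],Z[m];p=np.polyfit(z,x,1);r=abs(x-np.polyval(p,z));k=r<.01;p=np.polyfit(z[k],x[k],1)
print(m.sum(),k.sum(),p,"lid angle",np.pi/2+np.arctan(p[0]))
for (u,v) in [(220,320),(260,280),(290,240),(200,380),(180,350)]:
    print(u,v,X[30+v//3,180+u//3].round(3),Y[30+v//3,180+u//3].round(3),Z[30+v//3,180+u//3].round(3))
s=snapshot("top");c=s["color"][120:290,240:450,::-1];c=cv2.convertScaleAbs(cv2.resize(c,None,fx=3.5,fy=3.5,interpolation=2),alpha=2);cv2.imwrite(f"pics/top11.png",c)
P2,ok=cloud(s)
```

```text
50.7 [ 0.74930993 -0.17226021  0.29587163] [0.43565593 0.74930341 0.30928808] 0.69901512858347
945 902 [-0.23797996  0.0930062 ] lid angle 1.3371622462563992
220 320 0.048 0.049 0.191
260 280 -0.463 0.858 0.833
290 240 0.014 0.011 0.246
200 380 0.059 0.062 0.143
180 350 0.045 0.104 0.199
```

View pics/side11.png

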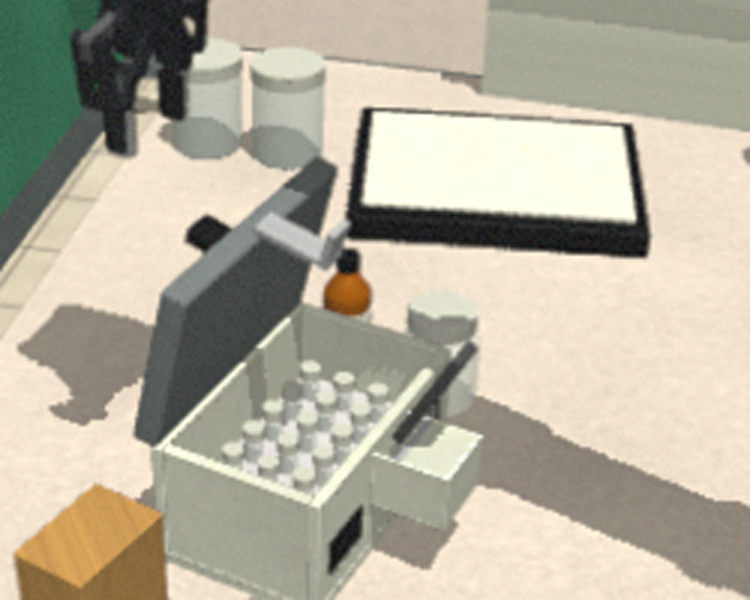

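View pics/top11.png

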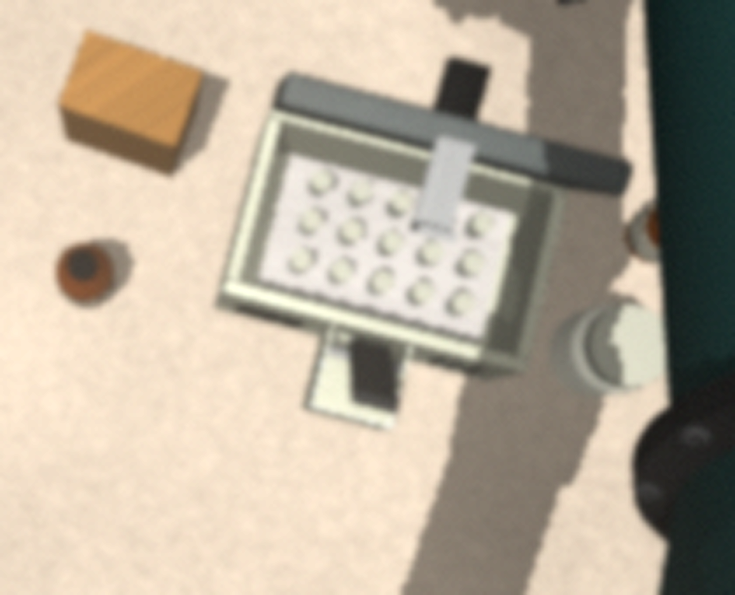

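The lid stands at about 1.34 rad on its own, the gripper is clear with zero force, and the bystanders are where they were. Handing in.

```bash
python3 -c "
from plant import *
print(finish_job())"
```

```text
the job is handed in; nothing more can be done
None
```

The incubator is open. I handed the job in at about 51 s of the 72 s allowed, and `finish_job()` gave no verdict.

- **Paddle:** I pinched it at its grip point and lifted it along its arc. From 0.43 rad I went in steps of 1 to 2 mm until it met the stop at about 1.17–1.18 rad. There the tool advanced only 0.4 mm of a 1 mm step, and the force at the grip was about 1–1.5 N above the drag. I released it and it stayed up.
- **Stop reading:** single force readings along the way scattered by about 0.5–1 N and a few looked like a false stop. I went by force, wrist moment and lost travel together.
- **Lid:** I gripped the knob and raised it gently first. It moved past the 4 mm where a latched lid goes solid, at a steady 8–9 N, and I then swung it up.
- **Last checks:** the depth fit puts the lid at about 1.34 rad, against 1.2 required. The gripper's own position had suggested 1.43 rad, because the knob slid slightly in the pads; I trust the depth fit. The lid looked the same in the pictures just before and after release.
- **Clear of everything:** the gripper is open, well away from the lid, with about zero force. By eye, the carton and the nearer bottle had not moved. The other bottle and the jar were partly hidden by the arm in the top view, but looked in place in the side view.

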